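# Turn the parts carousel by its rim and pick the fuel filter from the front

### The arm

A 7-joint arm with a two-finger parallel gripper is mounted at the origin on the work surface. World frame = base frame: x ahead of the robot, y to its left, z up, the work surface at z = 0. Lengths are in m, angles in rad, forces in N, time in s.
With the tool pointing down it reaches from about 0.4 to 0.85 m from the base axis. Payload 10.4 kg.
Tool frame: the origin (TCP) lies midway between the tips of the shut fingers; the grasp point (between the pads) lies 19 mm behind it; z points along the fingers, y is the line along which they close (so a half turn about z gives the same grasp; the last joint's range is limited). The gripper opens to 87 mm and grips with 3 to 60 N. Pads are 19 mm wide; open, the fingers measure 117 mm over their backs; the gripper's body (75 mm by 190 mm) begins 51 mm behind the grasp point.
Start: joints at [1.267, 0.332, -0.065, 1.46, 0.022, 1.35, -0.088], TCP at [0.173, -0.601, 0.223] pointing down, gripper open.
Joint ranges: [-2.6, 2.6], [-0.5, 2.12], [-1.47, 1.34], [0.16, 2.42], [-1.27, 4.41], [0.06, 2.06], [-2.6, 2.6]. Speed limits (rad/s): [2.22, 2.22, 2.79, 2.79, 3.14, 3.14, 3.14].

### API

Orientations are given as a unit quaternion [x, y, z, w].
In Python, from bench import sensors, eyes, order gives the robot as it stands.
- The arm moves only by the tool arm_command, never from a script. Its argument "steps" is a list of rows, each an object with "rot": the turn, a rotation vector about the world's x, y, z in degrees, a list of three; "slide": the shift along the world's x, y, z in m, a list of three; "grip": the opening, from 0 (shut) to 1 (fully open). A call has exactly 8 rows; each row shifts and turns the commanded pose from where the row before left it; what a row does not reach is not made up. A row lasts 1/8 s, in which the tool goes at most 62.5 mm and 10.7 degrees, less where a joint would pass 70% of its speed; a pose out of reach is approached as far as the arm can. A call with a gripper value outside its range is refused whole. The fingers move at their own pace and stop on an object; "newtons" is the grip in N (left out, the last holds). Time passes only in rows, so rows that do not move let the fingers close, or fill a call up. It gives the time, the measured TCP pose, the force, the opening and the grip force at its end, in the units of the state.
- sensors.read_state(): the state, without advancing time (a new reading comes with each control period).
- eyes.camera(name): name is "side" or "top"; returns a dict with "pixels" (384x512x3 uint8, red, green, blue), "intrinsics" (3x3 intrinsics, pixels), "k1" (the pictures are not rectified: a ray, as slopes to the right and down, at radius r is drawn at 1 + k1 r^2 times it, then the intrinsics apply), "pose" (4x4, takes a point from camera to world coordinates). Camera axes: x right, y down, z forward; pixel columns grow to the right and rows downward; lengths in m; the calibration is good to about 2 mm. A picture is of the moment at which its call begins. There is no depth.
- order.close_job(): hands the job in; it is judged then, once.
Trained networks look in a picture, given as the dict that the camera call returned (one of the last four; its "shot" number tells which), for a name from the list of things; names that differ only in an ending like _2 or _b are one class to them, and where a whole thing is asked for, a point or a joint stands for the part that bears it (a point fixed in the world has none). Each returns a list of dicts, best first, with "conf" (0 to 1); they miss things now and then, are a little off and sometimes report something else, mostly with a low value. They report only what shows in the picture. A call takes as long as a camera call. They do not tell look-alikes from the thing itself.
- eyes.look_for(name, picture): "bbox" ([left, top, right, bottom] in pixels, round what is visible of it).
The state is a dict: "time": time; "joint_positions": joint angles; "joint_vel": joint speeds; "joint_torque": joint torques, N m; "ee_pos": TCP position; "eef_rot": TCP orientation; "ft_force": force on the tool from outside, world axes, zero at the start; "torque": the same for the moment, N m; "width": finger opening in m; "grip_force": force on a finger pad.
Only numpy, scipy, OpenCV 4.12 (cv2) and the standard library are available. Lean on these libraries where they do the work, as an engineer would, in place of code of your own. Each camera call takes 0.05 s, during which the arm holds its last target. There are 200 camera calls.

### The job

Bring the in-line fuel filter (the slim canister with the thin spigot on top) round to the pointer at the front of the revolving carousel by pushing the disc round at its rim, and let the disc come to rest there; the bearing is stiff, so lean on it firmly enough to carry it round but gently, and without pushing on the goods. Then take the filter from the front and stand it upright in the empty bay of the order crate, leaving the other goods standing in their places on the carousel.

Things in the scene. Friction and masses are not known exactly. Their poses are not given: they have to be found in the camera images.
- stand: fixed stand of the carousel; origin on the counter under the turning axis; its own -x axis points to the front, where the pointer is. A black foot plate (330 mm diameter, 12 mm high) lies under the disc; in front of it a flat black tongue (4 mm high, 44 mm wide) lies on the counter and runs out under the rim to the pointer.
- pointer (a point): tip of the flat white arrow head (6 mm high, lying on the counter) at the end of the tongue: 255 mm from the axis, on the front side.
- disc: flat turning disc, 420 mm diameter, plain steel edge from 43 to 65 mm height, rubber top; origin on the axis, at its underside. Turns both ways about z, no stops; stiff: 4 to 5 N along the rim, stops when not driven. Driven by friction: fingers pressed squarely on the edge with 12 to 17 N; lighter slips, over 22 N is too hard. The rim runs up to 5 mm out of true, so find it and set the press by feel.
- fuel_filter_mid (a point): the wanted part: in-line fuel filter standing upright and loose on the disc, aluminium canister 52 mm diameter and 78 mm high, with a thin 10 mm spigot on top up to 96 mm; about 0.2 kg. The point is on its axis, 48 mm above its underside; z up. It stands about 120 mm from the carousel's axis, somewhere at the sides or the back at the start.
- oil_filter: spin-on oil filter standing on the disc about 120 mm from the axis (70 mm diameter, 72 mm high, flat top with holes); origin at its underside; stays on the carousel
- cartridge: pleated filter cartridge standing on the disc about 120 mm from the axis (60 mm diameter, 70 mm high); origin at its underside; stays on the carousel
- tin: squat tin standing on the disc about 120 mm from the axis (66 mm diameter, 42 mm high); origin at its underside; stays on the carousel
- spray_can: spray can with a shoulder and a wide 32 mm cap standing on the disc about 120 mm from the axis (52 mm diameter, 106 mm high); origin at its underside; stays on the carousel
- crate: fixed grey order crate on the counter, to the left or the right of the carousel, 200 mm along its x, 150 mm along its y, 50 mm high, walls 5 mm; a wall across the middle makes two bays. The -x bay is filled by a carton 56 mm high, the +x bay is empty. Origin under its centre.
- crate_bay (a point): centre of the floor of the crate's empty bay, 5 mm above the counter; the bay is 92 mm along the crate's x and 140 mm along its y (room for the fingers on the two y sides of the filter).
Mind the look-alikes: they are no part of the job. What is shaped like the part that bears fuel_filter_mid but orange or turquoise is not meant.

How it is judged:
By the outcome, as a careful person would: the job done as asked, in the order asked, and still so for the second after the job is handed in, with the robot touching nothing.
It also fails if it takes over 72 s, if anything falls off the work surface, if the arm or the gripper's body presses on something with over 40 N, if the wrist force passes 120 N, or if a joint passes its speed limit or range.

## Working session

There is one attempt and no reset: what is moved stays moved. The work goes in short steps, Python scripts to look and compute and a tool call to move; the robot and the scene stay as the last step left them, time stands still between calls to the robot, and variables do not carry over. Pictures are saved under pics/ and viewed, at most 10 in all, crops included, and the job is handed in when it is done.

Besides the shell and the picture viewer there is one more tool, called after ">>>" as name(argument=value, ...) on one line, values as JSON. arm_command: Moves the arm, as the interface text tells. Its arguments: {"type":"object","properties":{"steps":{"type":"array","items":{"type":"object","properties":{"rot":{"type":"array","items":{"type":"number"}},"slide":{"type":"array","items":{"type":"number"}},"grip":{"type":"number"}}}},"newtons":{"type":"number"}},"required":["steps"]}

```bash
mkdir -p pics; cat > h.py <<'E'
import numpy as np, cv2
from bench import sensors, eyes, order
def ray(p,u,v):
    K=np.array(p["intrinsics"]);k=p["k1"]
    d=np.array([(u-K[0,2])/K[0,0],(v-K[1,2])/K[1,1]]);s=d.copy()
    for _ in range(20): s=d/(1+k*(s@s))
    T=np.array(p["pose"]);return T[:3,3],T[:3,:3]@np.array([s[0],s[1],1])
def atz(p,u,v,z):
    o,d=ray(p,u,v);return o+d*(z-o[2])/d[2]
def proj(p,X):
    T=np.array(p["pose"]);K=np.array(p["intrinsics"])
    c=T[:3,:3].T@(np.array(X)-T[:3,3]);s=c[:2]/c[2];s=s*(1+p["k1"]*(s@s))
    return K[0,0]*s[0]+K[0,2],K[1,1]*s[1]+K[1,2]
def save(p,n): cv2.imwrite("pics/"+n,np.array(p["pixels"])[:,:,::-1])
E
cat > l.py <<'E'
from h import *
for c in("top","side"):
    p=eyes.camera(c);save(p,c+"0.png");print(c,np.round(p["pose"],3).tolist(),p["k1"],p["intrinsics"])
    for n in("fuel_filter_mid","oil_filter","cartridge","tin","spray_can","disc","stand","crate"):
        print(n,[(np.round(d["bbox"]).tolist(),round(d["conf"],2)) for d in eyes.look_for(n,p)[:4]])
s=sensors.read_state();print(s["time"],s["ee_pos"],s["eef_rot"],s["width"])
E
python3 l.py
```

```text
top [[0.027, -0.994, 0.105, 0.397], [-1.0, -0.026, 0.006, -0.019], [-0.003, -0.105, -0.994, 1.179], [0.0, 0.0, 0.0, 1.0]] -0.10897655715790151 [[418.67383332   0.         256.89186866]
 [  0.         418.67383332 189.89300173]
 [  0.           0.           1.        ]]
fuel_filter_mid [([372.0, 155.0, 394.0, 179.0], 0.95), ([283.0, 153.0, 306.0, 174.0], 0.78), ([372.0, 283.0, 395.0, 301.0], 0.69), ([270.0, 107.0, 295.0, 136.0], 0.2)]
oil_filter [([203.0, 116.0, 228.0, 140.0], 0.71), ([246.0, 188.0, 275.0, 218.0], 0.67)]
cartridge [([269.0, 107.0, 294.0, 135.0], 0.66)]
tin [([202.0, 114.0, 231.0, 143.0], 0.79)]
spray_can [([201.0, 160.0, 219.0, 181.0], 0.56), ([265.0, 229.0, 280.0, 248.0], 0.29)]
disc [([176.0, 82.0, 331.0, 235.0], 0.75), ([68.0, 183.0, 142.0, 274.0], 0.43)]
stand [([265.0, 231.0, 282.0, 248.0], 0.46), ([284.0, 150.0, 305.0, 173.0], 0.22)]
crate [([66.0, 185.0, 141.0, 275.0], 0.97)]
side [[-0.863, -0.353, 0.362, 0.06], [-0.506, 0.617, -0.603, 0.716], [-0.01, -0.703, -0.711, 0.967], [0.0, 0.0, 0.0, 1.0]] -0.028791687460606206 [[456.96504242   0.         248.00422621]
 [  0.         456.96504242 188.19669668]
 [  0.           0.           1.        ]]
fuel_filter_mid [([266.0, 113.0, 288.0, 140.0], 0.92), ([232.0, 140.0, 251.0, 175.0], 0.91), ([368.0, 150.0, 387.0, 177.0], 0.68)]
oil_filter [([242.0, 178.0, 272.0, 209.0], 0.58)]
cartridge [([192.0, 135.0, 211.0, 169.0], 0.93)]
tin [([159.0, 183.0, 190.0, 213.0], 0.61)]
spray_can [([193.0, 190.0, 215.0, 227.0], 0.94)]
disc [([138.0, 140.0, 285.0, 255.0], 0.6)]
stand [([278.0, 210.0, 299.0, 223.0], 0.73)]
crate [([131.0, 294.0, 250.0, 384.0], 0.95)]
0.9 [ 0.17325119 -0.60053961  0.22260134] [9.90156726e-01 1.39963043e-01 2.40294574e-05 6.77141054e-05] 0.08716977029160375
```

```bash
python3 -c "
import cv2,numpy as np
t=cv2.imread('pics/top0.png');s=cv2.imread('pics/side0.png')
a=cv2.resize(t[70:310,50:420],(800,519),interpolation=2);cv2.imwrite('pics/a.png',a)
b=cv2.resize(s[80:384,100:420],(632,600),interpolation=2);cv2.imwrite('pics/b.png',b)"
```

```text
(no output)
```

View pics/a.png

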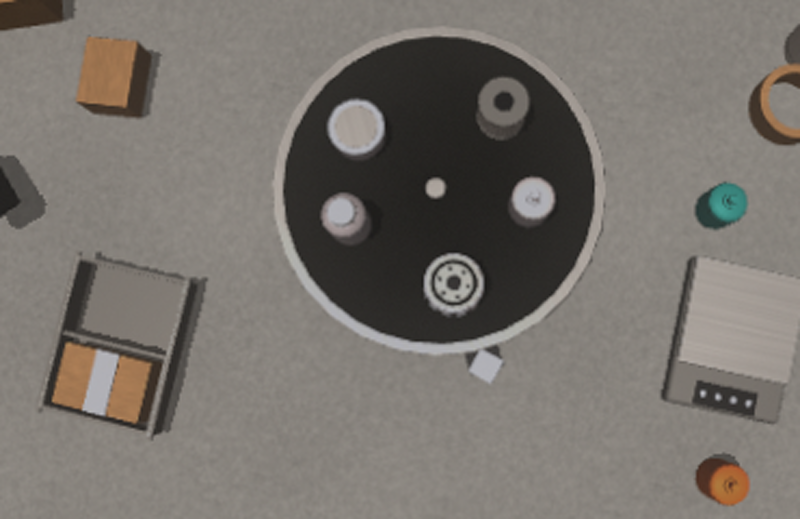

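View pics/b.png

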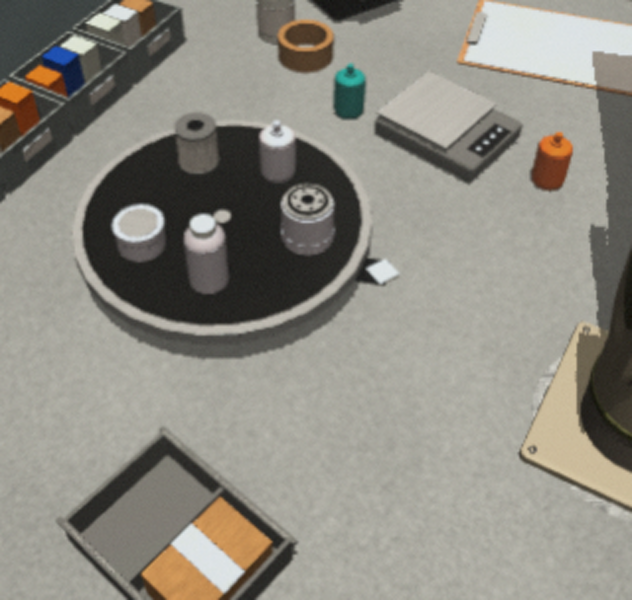

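The aluminium filter is on the disc at top pixel (294,163) and side pixel (241,157). The look-alikes are turquoise at top (385,165) and orange at (386,294), plus the similar white-capped spray can at (209,170). I choose the filter on the disc because it is plain aluminium with a thin spigot. The pointer is at top (275,240), and the empty crate bay is the upper one at (114,208).

```bash
cat > m.py <<'E'
from h import *
from scipy.optimize import least_squares
P={c:eyes.camera(c) for c in("top","side")}
t=P["top"];g=cv2.cvtColor(np.array(t["pixels"]),cv2.COLOR_RGB2GRAY)
m=(g<45).astype(np.uint8);m[:,:170]=0;m[:,340:]=0;m[245:]=0;m[:70]=0
m=cv2.morphologyEx(m,cv2.MORPH_OPEN,np.ones((5,5)))
cs,_=cv2.findContours(m,0,2);c=max(cs,key=cv2.contourArea)
W=np.array([atz(t,*q[0],.065)[:2] for q in cv2.convexHull(c)])
f=least_squares(lambda a:np.hypot(*(W-a[:2]).T)-a[2],[.45,0,.2],loss="soft_l1",f_scale=.003);print("disc",f.x,np.abs(f.fun).max())
A=f.x[:2]
print("hub",atz(t,251.2,157,.07))
w=(g>140).astype(np.uint8);k=np.zeros_like(w);k[229:251,262:288]=w[229:251,262:288]
n,lab,st,ce=cv2.connectedComponentsWithStats(k);
for i in range(1,n): print(st[i],ce[i],atz(t,*ce[i],.006))
i=1+np.argmax(st[1:,4]);d=atz(t,*ce[i],.006)[:2]-A;print("front deg",np.degrees(np.arctan2(d[1],d[0])),np.hypot(*d), "tip",A+.255*d/np.hypot(*d))
# filter: bbox centers and triangulated spigot
for n,h in(("fuel_filter_mid",.113),("oil_filter",.101),("cartridge",.1),("tin",.086),("spray_can",.118)):
    for c in P:
        for q in eyes.look_for(n,P[c])[:3]:
            b=q["bbox"];x=atz(P[c],(b[0]+b[2])/2,(b[1]+b[3])/2,h)[:2];r=x-A
            print(n,c,round(q["conf"],2),x.round(3),"r",np.hypot(*r).round(3),"ang",np.degrees(np.arctan2(r[1],r[0])).round(1))
# crate fit on top rim corners
T=[(80,253),(205,278),(152,437),(42,410)];T=[(50+u/2.162,70+v/2.162) for u,v in T]
S=[(163,432),(296,543),(60,522)];S=[(100+u/1.975,80+v/1.975) for u,v in S]
print("crate top",[atz(t,*q,.05)[:2].round(3).tolist() for q in T],"side",[atz(P["side"],*q,.05)[:2].round(3).tolist() for q in S])
im=np.array(t["pixels"])[:,:,::-1]
a=cv2.resize(im[145:185,270:400],None,fx=4,fy=4,interpolation=2);b=cv2.resize(np.array(P["side"]["pixels"])[130:180,220:290,::-1],None,fx=7,fy=6,interpolation=2)
o=np.zeros((470,530,3),np.uint8);o[:160,:520]=a;o[165:465,:490]=b;cv2.imwrite("pics/c.png",o)
E
python3 m.py
```

```text
disc [ 0.60921776 -0.0031782   0.18842124] 0.01922983305864981
hub [0.60236628 0.00558668 0.07      ]
[262 229  20  19 194] [272.57216495 237.15463918] [ 0.38926202 -0.05893394  0.006     ]
front deg -165.77591896978896 0.22691237629149885 tip [ 0.36203551 -0.06583548]
fuel_filter_mid top 0.92 [ 0.583 -0.336] r 0.334 ang -94.5
fuel_filter_mid top 0.78 [ 0.25  -0.339] r 0.491 ang -136.9
fuel_filter_mid top 0.77 [ 0.579 -0.105] r 0.106 ang -106.3
fuel_filter_mid side 0.84 [ 0.571 -0.108] r 0.112 ang -110.3
fuel_filter_mid side 0.82 [ 0.23  -0.275] r 0.466 ang -144.4
fuel_filter_mid side 0.61 [ 0.552 -0.279] r 0.281 ang -101.7
oil_filter top 0.93 [ 0.48  -0.022] r 0.131 ang -171.8
oil_filter side 0.58 [ 0.479 -0.02 ] r 0.131 ang -172.4
cartridge top 0.65 [ 0.697 -0.075] r 0.114 ang -39.1
cartridge side 0.84 [ 0.694 -0.076] r 0.112 ang -40.6
tin top 0.94 [0.669 0.103] r 0.122 ang 60.8
tin top 0.57 [ 0.387 -0.059] r 0.23 ang -165.9
tin side 0.64 [0.66  0.105] r 0.12 ang 64.9
tin side 0.27 [0.566 0.089] r 0.101 ang 115.2
spray_can top 0.72 [0.556 0.109] r 0.125 ang 115.3
spray_can top 0.66 [0.392 0.38 ] r 0.44 ang 119.5
spray_can side 0.65 [0.554 0.108] r 0.124 ang 116.2
crate top [[0.512, 0.459], [0.484, 0.293], [0.283, 0.351], [0.31, 0.496]] side [[0.477, 0.318], [0.277, 0.356], [0.508, 0.464]]
```

View pics/c.png

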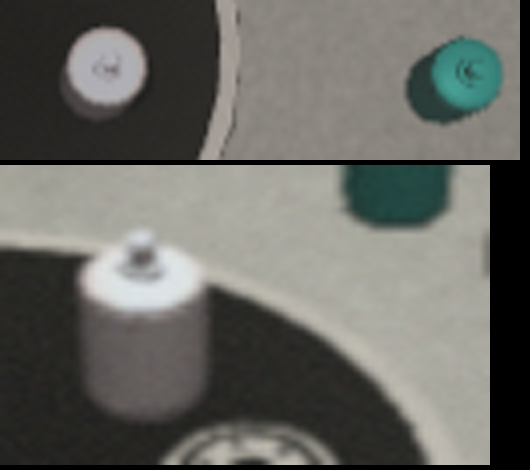

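The crop confirms it: an aluminium canister with a thin spigot, at top (296,162). The turquoise one sits beside the disc. I'll move to the pre-push pose at the right-hand side of the rim.

>>> arm_command(steps=[{"slide":[0.039,0.0275,0],"rot":[0,0,7.3],"grip":0},{"slide":[0.039,0.0275,0],"rot":[0,0,7.3],"grip":0},{"slide":[0.039,0.0275,0],"rot":[0,0,7.3],"grip":0},{"slide":[0.039,0.0275,0],"rot":[0,0,7.3],"grip":0},{"slide":[0.039,0.0275,0],"rot":[0,0,7.3],"grip":0},{"slide":[0.039,0.0275,0],"rot":[0,0,7.3],"grip":0},{"slide":[0.039,0.0275,0],"rot":[0,0,7.3],"grip":0},{"slide":[0.039,0.0275,0],"rot":[0,0,7.3],"grip":0}])

```text
time: 2.5
ee_pos: [0.4863, -0.3797, 0.2228]
eef_rot: [0.795, 0.607, 0.0, 0.0]
ft_force: [0.4, -0.9, 0.1]
width: 0.0151
grip_force: 0.0
```

```bash
cat > ax.py <<'E'
from h import *
from scipy.optimize import least_squares
p=eyes.camera("side");save(p,"side1.png")
t=eyes.camera("top");save(t,"top1.png")
# radial scan in world plane z=.065 on saved first pictures
for c,pp in(("top",t),("side",p)):
    im=cv2.imread(f"pics/{c}0.png",0).astype(float);pts=[];C=np.array([.602,.004])
    for a in np.arange(0,360,3):
        d=np.array([np.cos(np.radians(a)),np.sin(np.radians(a))])
        rs=np.arange(.17,.23,.0005)
        uv=np.array([proj(pp,[*(C+r*d),.065]) for r in rs],np.float32)
        v=cv2.remap(im.astype(np.float32),uv[:,:1],uv[:,1:],1).ravel()
        k=np.argmax(np.gradient(v))
        pts.append(C+rs[k]*d)
    W=np.array(pts)
    f=least_squares(lambda a:np.hypot(*(W-a[:2]).T)-a[2],[.6,0,.2],loss="soft_l1",f_scale=.001);print(c,f.x.round(4),np.median(np.abs(f.fun)))
s=sensors.read_state();print(s["time"],s["ee_pos"],s["eef_rot"],s["width"],s["ft_force"])
E
python3 ax.py
```

```text
top [0.6068 0.0022 0.195 ] 0.00046422069918301834
side [6.055e-01 3.000e-04 1.948e-01] 0.0007189997920229313
2.6 [ 0.48992689 -0.37520272  0.22252744] [ 7.92586326e-01  6.09757180e-01  1.73147864e-03 -3.16151320e-04] 0.006945399856583563 [ 0.54330805 -1.04457207 -0.21139078]
```

>>> arm_command(steps=[{"slide":[0.039,0.0277,0],"rot":[0,0,7.3],"grip":0},{"slide":[0.039,0.0277,0],"rot":[0,0,7.3],"grip":0},{"slide":[0.039,0.0277,0],"rot":[0,0,7.3],"grip":0},{"slide":[0.039,0.0277,0],"rot":[0,0,7.3],"grip":0},{"slide":[0.039,0.0277,0],"rot":[0,0,7.3],"grip":0},{"slide":[0.039,0.0277,-0.02],"rot":[0,0,7.3],"grip":0},{"slide":[0,0,-0.04],"grip":0},{"slide":[0,0,-0.04],"grip":0}])

```text
schema error: expected keys rot, slide, grip
```

>>> arm_command(steps=[{"slide":[0,0,-0.04],"grip":0},{"slide":[0,0,-0.033],"grip":0},{"slide":[0,0,0],"grip":0},{"slide":[0,0,0],"grip":0},{"slide":[-0.003,0.0055,0],"grip":0},{"slide":[-0.003,0.0055,0],"grip":0},{"slide":[-0.0025,0.0045,0],"grip":0},{"slide":[0,0,0],"grip":0}])

```text
schema error: expected keys rot, slide, grip
```

```bash
cat > st.py <<'E'
from h import *
A=np.array([.606,.001])
s=sensors.read_state();r=s["ee_pos"][:2]-A;R=np.hypot(*r);u=r/R;tn=np.array([-u[1],u[0]]);F=s["ft_force"]
from scipy.spatial.transform import Rotation as Ro
y=Ro.from_quat(s["eef_rot"]).as_matrix()[:,1]
print("t",s["time"],"pos",s["ee_pos"].round(4),"R",R.round(4),"ang",np.degrees(np.arctan2(u[1],u[0])).round(1),"yline",np.degrees(np.arctan2(y[1],y[0])).round(1)%180,"F",np.round(F,1),"Frad",(F[:2]@u).round(1),"Ftan",(F[:2]@tn).round(1),"w",s["width"])
E
python3 st.py
```

```text
t 2.6 pos [ 0.4899 -0.3752  0.2225] R 0.3937 ang -107.1 yline 165.1 F [ 0.5 -1.  -0.2] Frad 0.8 Ftan 0.8 w 0.006945399856583563
```

>>> arm_command(steps=[{"slide":[0.039,0.0277,0],"rot":[0,0,7.3],"grip":0},{"slide":[0.039,0.0277,0],"rot":[0,0,7.3],"grip":0},{"slide":[0.039,0.0277,0],"rot":[0,0,7.3],"grip":0},{"slide":[0.039,0.0277,0],"rot":[0,0,7.3],"grip":0},{"slide":[0.039,0.0277,0],"rot":[0,0,7.3],"grip":0},{"slide":[0.039,0.0277,-0.02],"rot":[0,0,7.3],"grip":0},{"slide":[0,0,-0.04],"rot":[0,0,0],"grip":0},{"slide":[0,0,-0.04],"rot":[0,0,0],"grip":0}])

```text
time: 3.6
ee_pos: [0.7195, -0.214, 0.1211]
eef_rot: [0.513, 0.859, 0.0, -0.0]
ft_force: [-0.1, 0.0, -0.3]
width: 0.0007
grip_force: 0.0
```

>>> arm_command(steps=[{"slide":[0,0,-0.04],"rot":[0,0,0],"grip":0},{"slide":[0,0,-0.033],"rot":[0,0,0],"grip":0},{"slide":[0,0,0],"rot":[0,0,0],"grip":0},{"slide":[0,0,0],"rot":[0,0,0],"grip":0},{"slide":[-0.003,0.0055,0],"rot":[0,0,0],"grip":0},{"slide":[-0.003,0.0055,0],"rot":[0,0,0],"grip":0},{"slide":[-0.0025,0.0045,0],"rot":[0,0,0],"grip":0},{"slide":[0,0,0],"rot":[0,0,0],"grip":0}])

```text
time: 4.6
ee_pos: [0.7107, -0.1982, 0.0499]
eef_rot: [0.513, 0.859, 0.0, 0.0]
ft_force: [0.3, 0.3, -0.7]
width: 0.0006
grip_force: 0.0
```

```bash
python3 st.py
```

```text
t 4.6 pos [ 0.7107 -0.1982  0.0499] R 0.225 ang -62.3 yline 28.3 F [ 0.3  0.3 -0.7] Frad -0.1 Ftan 0.4 w 0.0005962628510087134
```

>>> arm_command(steps=[{"slide":[-0.0005,0.0009,0],"rot":[0,0,0],"grip":0},{"slide":[-0.0005,0.0009,0],"rot":[0,0,0],"grip":0},{"slide":[-0.0005,0.0009,0],"rot":[0,0,0],"grip":0},{"slide":[-0.0005,0.0009,0],"rot":[0,0,0],"grip":0},{"slide":[-0.0005,0.0009,0],"rot":[0,0,0],"grip":0},{"slide":[-0.0005,0.0009,0],"rot":[0,0,0],"grip":0},{"slide":[0,0,0],"rot":[0,0,0],"grip":0},{"slide":[0,0,0],"rot":[0,0,0],"grip":0}])

```text
time: 5.6
ee_pos: [0.7086, -0.1951, 0.0496]
eef_rot: [0.513, 0.858, -0.0, 0.001]
ft_force: [6.4, -5.0, -4.5]
width: 0.0007
grip_force: 3.6
```

```bash
python3 st.py
```

```text
t 5.6 pos [ 0.7086 -0.1951  0.0496] R 0.2213 ang -62.4 yline 28.2 F [ 6.4 -5.  -4.5] Frad 7.4 Ftan 3.4 w 0.0007100789494238725
```

```bash
cat > plan.py <<'E'
import sys,numpy as np
# args: cx cy Rtarget dang n
cx,cy,Rt,da,n=map(float,sys.argv[1:]);n=int(n)
A=np.array([.606,.001]);r=np.array([cx,cy])-A;R=np.hypot(*r);a=np.arctan2(r[1],r[0])
p=np.array([cx,cy]);S=np.zeros(2)
for i in range(1,n+1):
    b=a+np.radians(da)*i/n;q=A+(R+(Rt-R)*min(1,i/2))*np.array([np.cos(b),np.sin(b)])
    d=np.round(q-p,4);p=p+d;print(d.tolist(),end=" ")
print("\nR0",R.round(4),"rot/row",round(da/n,2),"end",p.round(4))
E
python3 plan.py .7078 -.1934 .2167 -16 8
```

```text
[-0.0074, -0.0022] [-0.0075, -0.0019] [-0.007, -0.0029] [-0.0071, -0.0027] [-0.0071, -0.0024] [-0.0073, -0.0022] [-0.0073, -0.0019] [-0.0074, -0.0016] 
R0 0.2194 rot/row -2.0 end [ 0.6497 -0.2112]
```

>>> arm_command(steps=[{"slide":[-0.0074,-0.0022,0],"rot":[0,0,-2],"grip":0},{"slide":[-0.0075,-0.0019,0],"rot":[0,0,-2],"grip":0},{"slide":[-0.007,-0.0029,0],"rot":[0,0,-2],"grip":0},{"slide":[-0.0071,-0.0027,0],"rot":[0,0,-2],"grip":0},{"slide":[-0.0071,-0.0024,0],"rot":[0,0,-2],"grip":0},{"slide":[-0.0073,-0.0022,0],"rot":[0,0,-2],"grip":0},{"slide":[-0.0073,-0.0019,0],"rot":[0,0,-2],"grip":0},{"slide":[-0.0074,-0.0016,0],"rot":[0,0,-2],"grip":0}])

```text
time: 6.6
ee_pos: [0.6499, -0.2163, 0.0497]
eef_rot: [0.629, 0.777, -0.001, 0.003]
ft_force: [7.1, -12.0, -6.0]
width: 0.0006
grip_force: 7.0
```

```bash
cat >> st.py <<'E'
p=eyes.camera("top");save(p,"t_%.1f.png"%s["time"])
p2=eyes.camera("side")
for c,pp in(("top",p),("side",p2)):
  for n,h in(("fuel_filter_mid",.113),("tin",.086),("spray_can",.118),("cartridge",.1),("oil_filter",.101)):
    for q in eyes.look_for(n,pp)[:3]:
        b=q["bbox"];x=atz(pp,(b[0]+b[2])/2,(b[1]+b[3])/2,h)[:2];r=x-A
        if .09<np.hypot(*r)<.145: print(c,n,round(q["conf"],2),"r",np.hypot(*r).round(3),"ang",np.degrees(np.arctan2(r[1],r[0])).round(1))
E
python3 st.py; python3 plan.py .6497 -.2112 .2167 -16 8
```

```text
t 6.6 pos [ 0.6499 -0.2163  0.0497] R 0.2217 ang -78.6 yline 12.0 F [  7.1 -12.   -6. ] Frad 13.2 Ftan 4.6 w 0.0005574889455344661
top fuel_filter_mid 0.66 r 0.117 ang -120.1
top tin 0.94 r 0.122 ang 41.5
top tin 0.19 r 0.116 ang 98.1
top spray_can 0.97 r 0.119 ang 103.1
top cartridge 0.81 r 0.119 ang -56.7
top cartridge 0.35 r 0.121 ang 41.0
top oil_filter 0.67 r 0.121 ang 42.8
top oil_filter 0.57 r 0.129 ang 174.4
side tin 0.85 r 0.112 ang 47.4
side spray_can 0.62 r 0.131 ang 103.8
side cartridge 0.88 r 0.115 ang -57.8
side cartridge 0.33 r 0.134 ang 172.0
side oil_filter 0.62 r 0.131 ang 173.8
[-0.0074, -0.0014] [-0.0075, -0.0012] [-0.0075, -0.0009] [-0.0076, -0.0006] [-0.0075, -0.0003] [-0.0076, -0.0001] [-0.0075, 0.0002] [-0.0076, 0.0004] 
R0 0.2167 rot/row -2.0 end [ 0.5895 -0.2151]
```

>>> arm_command(steps=[{"slide":[-0.0074,-0.0012,0],"rot":[0,0,-2],"grip":0},{"slide":[-0.0075,-0.001,0],"rot":[0,0,-2],"grip":0},{"slide":[-0.0075,-0.0009,0],"rot":[0,0,-2],"grip":0},{"slide":[-0.0076,-0.0006,0],"rot":[0,0,-2],"grip":0},{"slide":[-0.0075,-0.0003,0],"rot":[0,0,-2],"grip":0},{"slide":[-0.0076,-0.0001,0],"rot":[0,0,-2],"grip":0},{"slide":[-0.0075,0.0002,0],"rot":[0,0,-2],"grip":0},{"slide":[-0.0076,0.0004,0],"rot":[0,0,-2],"grip":0}])

```text
time: 8.2
ee_pos: [0.5886, -0.2208, 0.0496]
eef_rot: [0.732, 0.682, -0.002, 0.003]
ft_force: [3.1, -16.3, -6.0]
width: 0.0005
grip_force: 8.0
```

```bash
python3 st.py; python3 plan.py .5895 -.2147 .2163 -16 8
```

```text
t 8.2 pos [ 0.5886 -0.2208  0.0496] R 0.2225 ang -94.5 yline 176.0 F [  3.1 -16.3  -6. ] Frad 16.0 Ftan 4.4 w 0.0005315379441454576
top fuel_filter_mid 0.93 r 0.113 ang -134.7
top tin 0.76 r 0.119 ang 26.6
top spray_can 0.93 r 0.119 ang 85.2
top cartridge 0.8 r 0.122 ang -72.2
top oil_filter 0.96 r 0.132 ang 160.8
top oil_filter 0.25 r 0.122 ang -72.3
side fuel_filter_mid 0.62 r 0.119 ang -141.7
side fuel_filter_mid 0.16 r 0.101 ang 46.5
side tin 0.59 r 0.11 ang 27.7
side spray_can 0.64 r 0.12 ang 86.3
side cartridge 0.93 r 0.119 ang -76.3
side oil_filter 0.62 r 0.108 ang 82.0
side oil_filter 0.55 r 0.132 ang 155.8
[-0.0075, 0.0007] [-0.0075, 0.001] [-0.0075, 0.0012] [-0.0074, 0.0015] [-0.0073, 0.0018] [-0.0073, 0.002] [-0.0072, 0.0022] [-0.0071, 0.0025] 
R0 0.2163 rot/row -2.0 end [ 0.5307 -0.2018]
```

```bash
python3 plan.py .5895 -.2147 .2176 -16 8
```

```text
[-0.0076, 0.0001] [-0.0076, 0.0003] [-0.0075, 0.0013] [-0.0074, 0.0015] [-0.0074, 0.0017] [-0.0073, 0.002] [-0.0073, 0.0023] [-0.0072, 0.0025] 
R0 0.2163 rot/row -2.0 end [ 0.5302 -0.203 ]
```

>>> arm_command(steps=[{"slide":[-0.0076,0.0001,0],"rot":[0,0,-2],"grip":0},{"slide":[-0.0076,0.0003,0],"rot":[0,0,-2],"grip":0},{"slide":[-0.0075,0.0013,0],"rot":[0,0,-2],"grip":0},{"slide":[-0.0074,0.0015,0],"rot":[0,0,-2],"grip":0},{"slide":[-0.0074,0.0017,0],"rot":[0,0,-2],"grip":0},{"slide":[-0.0073,0.002,0],"rot":[0,0,-2],"grip":0},{"slide":[-0.0073,0.0023,0],"rot":[0,0,-2],"grip":0},{"slide":[-0.0072,0.0025,0],"rot":[0,0,-2],"grip":0}])

```text
time: 9.8
ee_pos: [0.5285, -0.2085, 0.0496]
eef_rot: [0.819, 0.573, -0.002, 0.002]
ft_force: [-2.4, -15.9, -2.9]
width: 0.001
grip_force: 8.1
```

```bash
python3 st.py; python3 - <<'E'
import cv2,glob
f=max(glob.glob('pics/t_*.png'),key=lambda n:float(n[7:-4]));t=cv2.imread(f)
cv2.imwrite('pics/d.png',cv2.resize(t[75:260,170:345],(560,592),interpolation=2))
E
python3 plan.py .5302 -.203 .2178 -12 8
```

```text
t 9.8 pos [ 0.5285 -0.2085  0.0496] R 0.2234 ang -110.3 yline 160.0 F [ -2.4 -15.9  -2.9] Frad 15.7 Ftan 3.3 w 0.0009588458106867694
top fuel_filter_mid 0.61 r 0.121 ang -152.1
top tin 0.94 r 0.117 ang 10.5
top spray_can 0.65 r 0.111 ang 71.0
top cartridge 0.84 r 0.12 ang -87.5
top oil_filter 0.8 r 0.133 ang 143.9
side fuel_filter_mid 0.89 r 0.125 ang -158.3
side tin 0.69 r 0.11 ang 10.5
side spray_can 0.67 r 0.121 ang 72.8
side oil_filter 0.81 r 0.131 ang 144.6
[-0.0053, 0.002] [-0.0053, 0.0021] [-0.0052, 0.0023] [-0.0052, 0.0025] [-0.0051, 0.0026] [-0.005, 0.0027] [-0.0049, 0.0029] [-0.0049, 0.003] 
R0 0.2176 rot/row -1.5 end [ 0.4893 -0.1829]
```

View pics/d.png

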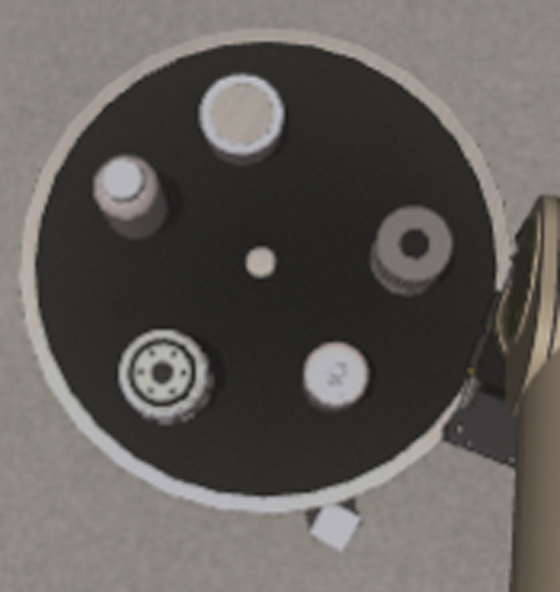

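```bash
python3 - <<'E'
from h import *
t=eyes.camera("top");A=np.array([.606,.001])
def pr(n,u,v,z):
    x=atz(t,170+u/3.2,75+v/3.2,z)[:2]
    for B in (A,np.array([.604,.003])):
        r=x-B;print(n,x.round(4),np.hypot(*r).round(4),np.degrees(np.arctan2(r[1],r[0])).round(1))
pr("filt top",335,373,.143);pr("arrow c",335,527,.006);pr("tip",342,551,.006);pr("hub",260,262,.075)
im=np.array(t["pixels"])[225:255,260:290].astype(int).mean(2)
m=(im>135);n,l,s,c=cv2.connectedComponentsWithStats(m.astype(np.uint8));i=1+s[1:,4].argmax();print(s[i],c[i]+[260,225])
ys,xs=np.where(l==i)
pts=np.array([atz(t,x+260,y+225,.006)[:2] for x,y in zip(xs,ys)]);
print(pts.mean(0));k=np.argmax(np.hypot(*(pts-A).T));print("far",pts[k],np.hypot(*(pts[k]-A)),np.degrees(np.arctan2(*(pts[k]-A)[::-1])))
h=cv2.minEnclosingTriangle((pts*1000).astype(np.float32)[:,None]);print(h)
E
```

```text
filt top [ 0.5032 -0.0569] 0.118 -150.6
filt top [ 0.5032 -0.0569] 0.1173 -149.3
arrow c [ 0.3824 -0.065 ] 0.2332 -163.6
arrow c [ 0.3824 -0.065 ] 0.2318 -162.9
tip [ 0.3617 -0.0716] 0.2548 -163.5
tip [ 0.3617 -0.0716] 0.2535 -162.9
hub [0.6018 0.0054] 0.0061 134.1
hub [0.6018 0.0054] 0.0032 133.3
[  0   0  30  24 363] [275.67493113 235.97796143]
[ 0.39276791 -0.06751278]
far [ 0.36586687 -0.1052763 ] 0.262599642481656 -156.1271397713442
(4955.01953125, array([[[ 430.58215  , -103.95443  ]],

       [[ 331.82285  , -105.97168  ]],

       [[ 402.9341   ,   -4.1737123]]], dtype=float32))
```

```bash
python3 plan.py .5302 -.203 .2182 -13 7
```

```text
[-0.0067, 0.0023] [-0.0066, 0.0025] [-0.0064, 0.003] [-0.0063, 0.0032] [-0.0062, 0.0034] [-0.0061, 0.0036] [-0.006, 0.0038] 
R0 0.2176 rot/row -1.86 end [ 0.4859 -0.1812]
```

>>> arm_command(steps=[{"slide":[-0.0067,0.0023,0],"rot":[0,0,-1.9],"grip":0},{"slide":[-0.0066,0.0025,0],"rot":[0,0,-1.9],"grip":0},{"slide":[-0.0064,0.003,0],"rot":[0,0,-1.9],"grip":0},{"slide":[-0.0063,0.0032,0],"rot":[0,0,-1.9],"grip":0},{"slide":[-0.0062,0.0034,0],"rot":[0,0,-1.9],"grip":0},{"slide":[-0.0061,0.0036,0],"rot":[0,0,-1.8],"grip":0},{"slide":[-0.006,0.0038,0],"rot":[0,0,-1.8],"grip":0},{"slide":[0,0,0],"rot":[0,0,0],"grip":0}])

```text
time: 11.45
ee_pos: [0.4824, -0.1862, 0.0495]
eef_rot: [0.879, 0.477, -0.003, 0.001]
ft_force: [-11.9, -15.9, 4.2]
width: 0.0006
grip_force: 9.8
```

```bash
cat > fl.py <<'E'
from h import *
A=np.array([.605,.002]);P={c:eyes.camera(c) for c in("top","side")}
im=np.array(P["top"]["pixels"])
# canister top circle (bright) in top view near bbox
q=[d for d in eyes.look_for("fuel_filter_mid",P["top"]) if np.hypot(*(atz(P["top"],(d["bbox"][0]+d["bbox"][2])/2,(d["bbox"][1]+d["bbox"][3])/2,.12)[:2]-A))<.16]
for d in q:
    b=np.round(d["bbox"]).astype(int);g=im[b[1]-4:b[3]+4,b[0]-4:b[2]+4].mean(2)
    m=(g>115).astype(np.uint8);n,l,s,c=cv2.connectedComponentsWithStats(m)
    i=1+s[1:,4].argmax();u=c[i]+[b[0]-4,b[1]-4];x=atz(P["top"],*u,.143)[:2];r=x-A
    print(d["conf"],b,s[i],u,"pos",x.round(4),np.hypot(*r).round(4),"ang",np.degrees(np.arctan2(r[1],r[0])).round(1))
for d in eyes.look_for("fuel_filter_mid",P["side"])[:3]: print("side",d)
g=im[75:260,170:345,::-1];cv2.imwrite("pics/e.png",cv2.resize(g,(560,592),interpolation=2))
E
python3 st.py|head -3; python3 fl.py
```

```text
t 11.45 pos [ 0.4824 -0.1862  0.0495] R 0.2243 ang -123.4 yline 146.9 F [-11.9 -15.9   4.2] Frad 19.9 Ftan -1.2 w 0.0005681219648097466
top fuel_filter_mid 0.79 r 0.121 ang -165.0
top tin 0.59 r 0.122 ang -0.1
0.53 [255 188 272 210] [  4   2  20  20 308] [264.59090909 195.8538961 ] pos [ 0.4918 -0.0321] 0.1182 ang -163.3
side {'bbox': [243.0, 170.3, 265.1, 203.7], 'conf': 0.94}
side {'bbox': [368.6, 149.5, 388.6, 178.0], 'conf': 0.67}
```

View pics/e.png

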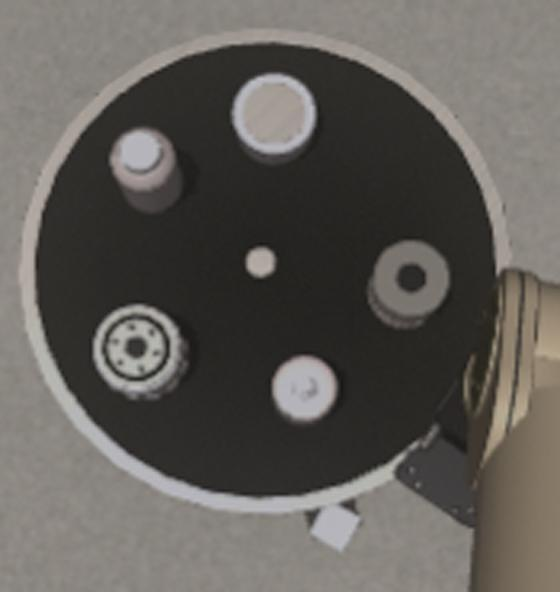

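The filter now stands in line with the pointer, at -163.3° against about -163.2°. In the crop the filter is at (305,388) and the arrow tip at (342,551). I'll release radially, lift and move over to the filter.

>>> arm_command(steps=[{"slide":[-0.006,-0.009,0],"rot":[0,0,0],"grip":0},{"slide":[-0.008,-0.012,0],"rot":[0,0,0],"grip":0},{"slide":[-0.008,-0.012,0.01],"rot":[0,0,0],"grip":0},{"slide":[0,0,0.05],"rot":[0,0,0],"grip":0},{"slide":[0,0,0.05],"rot":[0,0,0],"grip":1},{"slide":[0,0,0.05],"rot":[0,0,0],"grip":1},{"slide":[0,0,0.03],"rot":[0,0,5],"grip":1},{"slide":[0.003,0.02,0],"rot":[0,0,5],"grip":1}])

```text
time: 13.25
ee_pos: [0.4675, -0.196, 0.243]
eef_rot: [0.833, 0.553, 0.001, 0.002]
ft_force: [0.2, 0.7, -1.4]
width: 0.0329
grip_force: 0.0
```

```bash
cat >> fl.py <<'E'
d=eyes.look_for("fuel_filter_mid",P["side"])
for q in d[:2]:
    b=q["bbox"];print(atz(P["side"],(b[0]+b[2])/2,(b[1]+b[3])/2,.11).round(4))
print(proj(P["side"],[*x,.143]),proj(P["side"],[*x,.161]))
t=np.array(P["side"]["pixels"])[150:250,200:320,::-1];cv2.imwrite("pics/f.png",cv2.resize(t,(720,600),interpolation=2))
s=sensors.read_state();print(s["ee_pos"],s["joint_positions"].round(2),s["ft_force"])
E
python3 fl.py
```

```text
0.64 [254 186 273 206] [  5   4  20  20 308] [264.59090909 195.8538961 ] pos [ 0.4918 -0.0321] 0.1182 ang -163.3
side {'bbox': [265.5, 113.2, 287.5, 142.6], 'conf': 0.78}
side {'bbox': [368.1, 149.1, 390.3, 176.2], 'conf': 0.55}
[ 0.5517 -0.2768  0.11  ]
[ 0.2298 -0.2801  0.11  ]
(np.float64(253.39786149985056), np.float64(175.13974621970826)) (np.float64(253.38657403416934), np.float64(170.09475383031304))
[ 0.46632263 -0.19501446  0.23946914] [ 0.71  0.08 -0.43  1.73  0.04  1.34 -0.12] [ 0.27953928 -0.39990798 -0.72719036]
```

View pics/f.png

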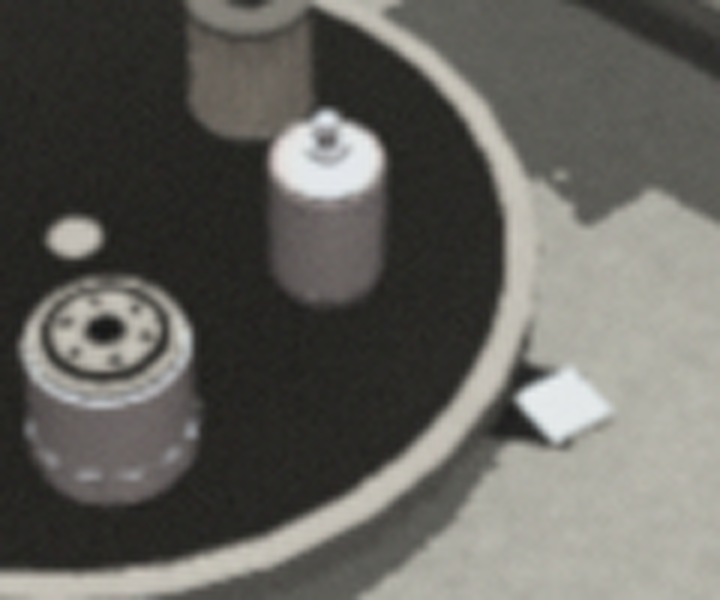

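```bash
python3 - <<'E'
from h import *
p=eyes.camera("side");t=eyes.camera("top");A=np.array([.605,.002])
def o(n,x):
    r=x[:2]-A;print(n,x[:2].round(4),np.hypot(*r).round(4),np.degrees(np.arctan2(r[1],r[0])).round(1))
for u,v in((567,365),(613,410),(560,446),(514,402)): o("side",atz(p,200+u/6,150+v/6,.006))
for u,v in((327,502),(361,520),(342,551),(309,533)): o("top",atz(t,170+u/3.2,75+v/3.2,.006))
o("hub s",atz(p,200+75/6,150+237/6,.07));o("hub t",atz(t,170+260/3.2,75+262/3.2,.07))
E
```

```text
side [ 0.3905 -0.0877] 0.2325 -157.3
side [ 0.3596 -0.0732] 0.2566 -163.0
side [ 0.3712 -0.0415] 0.2378 -169.5
side [ 0.4015 -0.0548] 0.2112 -164.4
top [ 0.4039 -0.0575] 0.2097 -163.5
top [ 0.389  -0.0875] 0.2338 -157.5
top [ 0.3617 -0.0716] 0.2541 -163.2
top [ 0.3766 -0.0425] 0.2327 -169.0
hub s [0.5993 0.0074] 0.0078 136.6
hub t [0.6027 0.0055] 0.0042 123.5
```

>>> arm_command(steps=[{"slide":[0.004,0.03,0],"rot":[0,0,7],"grip":1},{"slide":[0.004,0.03,0],"rot":[0,0,7],"grip":1},{"slide":[0.004,0.03,0],"rot":[0,0,7],"grip":1},{"slide":[0.004,0.03,0],"rot":[0,0,7],"grip":1},{"slide":[0.004,0.03,0],"rot":[0,0,7],"grip":1},{"slide":[0.0041,0.0117,0],"rot":[0,0,5],"grip":1},{"slide":[0,0,0],"rot":[0,0,0],"grip":1},{"slide":[0,0,0],"rot":[0,0,0],"grip":1}])

```text
time: 14.6
ee_pos: [0.4907, -0.0337, 0.2394]
eef_rot: [0.595, 0.804, -0.0, -0.0]
ft_force: [1.2, -1.1, -0.1]
width: 0.0871
grip_force: 0.0
```

>>> arm_command(steps=[{"slide":[0,0.001,-0.035],"rot":[0,0,0],"grip":1},{"slide":[0,0,-0.035],"rot":[0,0,0],"grip":1},{"slide":[0,0,-0.035],"rot":[0,0,0],"grip":1},{"slide":[0,0,-0.02],"rot":[0,0,0],"grip":1},{"slide":[0,0,-0.01],"rot":[0,0,0],"grip":1},{"slide":[0,0,-0.006],"rot":[0,0,0],"grip":1},{"slide":[0,0,0],"rot":[0,0,0],"grip":1},{"slide":[0,0,0],"rot":[0,0,0],"grip":1}])

```text
time: 15.6
ee_pos: [0.4914, -0.0316, 0.0993]
eef_rot: [0.594, 0.805, 0.0, 0.001]
ft_force: [0.7, -0.1, -0.3]
width: 0.0871
grip_force: 0.0
```

>>> arm_command(newtons=15, steps=[{"slide":[0,0,0],"rot":[0,0,0],"grip":0.5},{"slide":[0,0,0],"rot":[0,0,0],"grip":0.5},{"slide":[0,0,0],"rot":[0,0,0],"grip":0.5},{"slide":[0,0,0],"rot":[0,0,0],"grip":0.5},{"slide":[0,0,0],"rot":[0,0,0],"grip":0.5},{"slide":[0,0,0],"rot":[0,0,0],"grip":0.5},{"slide":[0,0,0],"rot":[0,0,0],"grip":0.5},{"slide":[0,0,0],"rot":[0,0,0],"grip":0.5}])

```text
time: 16.6
ee_pos: [0.4909, -0.0316, 0.0986]
eef_rot: [0.594, 0.805, -0.0, -0.0]
ft_force: [-1.6, 0.4, 1.8]
width: 0.0519
grip_force: 15.0
```

>>> arm_command(newtons=20, steps=[{"slide":[0,0,0.004],"rot":[0,0,0],"grip":0.5},{"slide":[0,0,0.016],"rot":[0,0,0],"grip":0.5},{"slide":[0,0,0.03],"rot":[0,0,0],"grip":0.5},{"slide":[0,0,0.035],"rot":[0,0,0],"grip":0.5},{"slide":[0,0,0.035],"rot":[0,0,0],"grip":0.5},{"slide":[0,0,0.02],"rot":[0,0,0],"grip":0.5},{"slide":[-0.005,0.01,0],"rot":[0,0,4],"grip":0.5},{"slide":[-0.005,0.022,0],"rot":[0,0,4],"grip":0.5}])

```text
time: 17.6
ee_pos: [0.4808, 0.0007, 0.2394]
eef_rot: [0.535, 0.845, 0.0, 0.0]
ft_force: [-0.0, 1.0, -3.0]
width: 0.0519
grip_force: 20.0
```

>>> arm_command(steps=[{"slide":[-0.005,0.035,0],"rot":[0,0,6],"grip":0.5},{"slide":[-0.005,0.04,0],"rot":[0,0,6],"grip":0.5},{"slide":[-0.005,0.04,0],"rot":[0,0,6],"grip":0.5},{"slide":[-0.005,0.04,0],"rot":[0,0,6],"grip":0.5},{"slide":[-0.005,0.04,0],"rot":[0,0,6],"grip":0.5},{"slide":[-0.005,0.04,0],"rot":[0,0,6],"grip":0.5},{"slide":[-0.005,0.04,0],"rot":[0,0,6],"grip":0.5},{"slide":[-0.003,0.03,0],"rot":[0,0,5],"grip":0.5}])

```text
time: 18.6
ee_pos: [0.4405, 0.3095, 0.2389]
eef_rot: [0.15, 0.989, 0.001, -0.0]
ft_force: [0.8, 0.3, -2.5]
width: 0.0518
grip_force: 20.0
```

```bash
python3 - <<'E'
from h import *
s=sensors.read_state();print(s["time"],s["ee_pos"],s["eef_rot"],s["width"],s["grip_force"],s["ft_force"],s["joint_positions"].round(2))
a=cv2.imread("pics/side0.png")[285:384,125:255];b=cv2.imread("pics/top0.png")[180:280,60:150]
cv2.imwrite("pics/g.png",np.hstack([cv2.resize(a,(455,347),interpolation=2),cv2.resize(b,(312,347),interpolation=2)]))
E
```

```text
18.6 [0.44048274 0.30945541 0.23891249] [ 1.49994442e-01  9.88686619e-01  6.03373047e-04 -2.68762621e-04] 0.05182344542311102 19.998449427075684 [ 0.84703091  0.2988658  -2.45555252] [ 0.12  0.25 -0.95  1.63  0.2   1.37  0.42]
```

View pics/g.png

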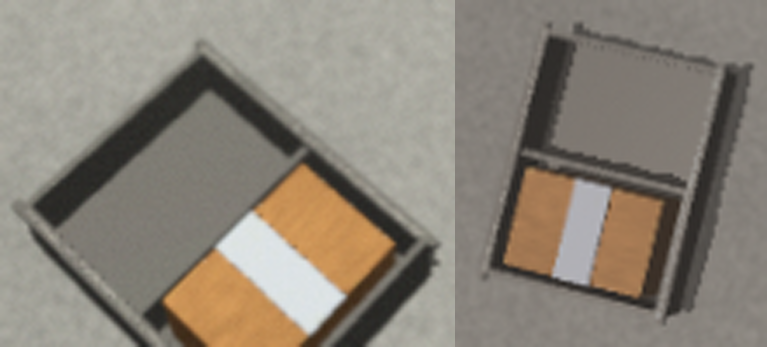

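```bash
python3 - <<'E'
from h import *
from scipy.optimize import least_squares
p=eyes.camera("side");t=eyes.camera("top")
O=[(p,182.1,297.9,(1,-1)),(p,130.7,344.4,(1,1)),(p,249.3,354.4,(-1,-1)),(t,86.8,188.7,(1,1)),(t,137,198.7,(1,-1)),(t,69.2,259.3,(-1,1)),(t,119.7,270.9,(-1,-1))]
def f(a):
    c,s=np.cos(a[2]),np.sin(a[2]);e=[]
    for q,u,v,(i,j) in O:
        x,y=.0985*i,.0735*j;w=proj(q,[a[0]+c*x-s*y,a[1]+s*x+c*y,.05]);e+=[w[0]-u,w[1]-v]
    return e
r=least_squares(f,[.395,.409,-.19],loss="soft_l1");a=r.x
print(a[:2],np.degrees(a[2]),np.round(f(a),1));print("bay",a[0]+.0485*np.cos(a[2]),a[1]+.0485*np.sin(a[2]))
E
```

```text
[0.39569655 0.40753087] -10.586193097505046 [ 0.1  0.1  1.1 -0.6 -2.2 -2.6 -1.   0.3 -0.8  1.5 -0.2 -0.4 -0.1  0.2]
bay 0.44337106027167195 0.398620715851784
```

>>> arm_command(steps=[{"slide":[0,0.03,0],"rot":[0,0,3],"grip":0.5},{"slide":[0,0.03,0],"rot":[0,0,2],"grip":0.5},{"slide":[0,0.02,0],"rot":[0,0,2],"grip":0.5},{"slide":[0,0.013,-0.02],"rot":[0,0,0],"grip":0.5},{"slide":[0,0,-0.04],"rot":[0,0,0],"grip":0.5},{"slide":[0,0,-0.02],"rot":[0,0,0],"grip":0.5},{"slide":[0,0,0],"rot":[0,0,0],"grip":0.5},{"slide":[0,0,0],"rot":[0,0,0],"grip":0.5}])

```text
time: 19.7
ee_pos: [0.4433, 0.3988, 0.1598]
eef_rot: [0.094, 0.996, 0.001, 0.0]
ft_force: [0.3, 0.8, -2.7]
width: 0.0514
grip_force: 20.0
```

```bash
python3 - <<'E'
from h import *
s=sensors.read_state();print(s["ee_pos"],s["eef_rot"],s["ft_force"])
p=eyes.camera("side")
cv2.imwrite("pics/h.png",cv2.resize(np.array(p["pixels"])[244:384,110:290,::-1],(720,560),interpolation=2))
E
```

```text
[0.44331308 0.39882679 0.15977305] [9.43876147e-02 9.95535227e-01 5.84014725e-04 4.98313698e-04] [ 0.31454887  0.76974799 -2.66827855]
```

View pics/h.png

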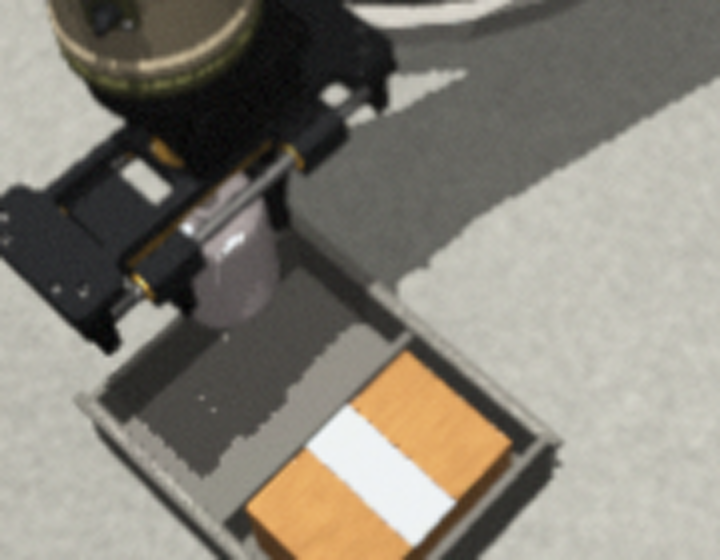

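The filter hangs upright at (235,280), square above the empty bay. Now I'll lower it.

>>> arm_command(steps=[{"slide":[0,0,-0.03],"rot":[0,0,0],"grip":0.5},{"slide":[0,0,-0.03],"rot":[0,0,0],"grip":0.5},{"slide":[0,0,-0.03],"rot":[0,0,0],"grip":0.5},{"slide":[0,0,-0.015],"rot":[0,0,0],"grip":0.5},{"slide":[0,0,-0.009],"rot":[0,0,0],"grip":0.5},{"slide":[0,0,-0.003],"rot":[0,0,0],"grip":0.5},{"slide":[0,0,-0.002],"rot":[0,0,0],"grip":0.5},{"slide":[0,0,0],"rot":[0,0,0],"grip":0.5}])

```text
time: 20.75
ee_pos: [0.4432, 0.3987, 0.0401]
eef_rot: [0.094, 0.996, 0.0, 0.0]
ft_force: [0.2, 0.4, -2.8]
width: 0.0515
grip_force: 20.0
```

>>> arm_command(steps=[{"slide":[0,0,-0.001],"rot":[0,0,0],"grip":0.5},{"slide":[0,0,0],"rot":[0,0,0],"grip":0.5},{"slide":[0,0,-0.001],"rot":[0,0,0],"grip":0.5},{"slide":[0,0,0],"rot":[0,0,0],"grip":0.5},{"slide":[0,0,-0.0005],"rot":[0,0,0],"grip":0.5},{"slide":[0,0,0],"rot":[0,0,0],"grip":0.5},{"slide":[0,0,0],"rot":[0,0,0],"grip":0.5},{"slide":[0,0,0],"rot":[0,0,0],"grip":0.5}])

```text
time: 21.75
ee_pos: [0.443, 0.3985, 0.0386]
eef_rot: [0.094, 0.996, -0.0, 0.0]
ft_force: [-4.7, -5.5, 14.2]
width: 0.0516
grip_force: 20.0
```

>>> arm_command(steps=[{"slide":[0,0,0.001],"rot":[0,0,0],"grip":0.5},{"slide":[0,0,0],"rot":[0,0,0],"grip":0.5},{"slide":[0,0,0],"rot":[0,0,0],"grip":0.68},{"slide":[0,0,0],"rot":[0,0,0],"grip":0.8},{"slide":[0,0,0],"rot":[0,0,0],"grip":0.85},{"slide":[0,0,0],"rot":[0,0,0],"grip":0.85},{"slide":[0,0,0],"rot":[0,0,0],"grip":0.85},{"slide":[0,0,0],"rot":[0,0,0],"grip":0.85}])

```text
time: 22.75
ee_pos: [0.4429, 0.3985, 0.0381]
eef_rot: [0.094, 0.996, 0.0, 0.0]
ft_force: [0.4, -0.7, 0.2]
width: 0.0737
grip_force: 0.0
```

>>> arm_command(steps=[{"slide":[0,0,0.01],"rot":[0,0,0],"grip":0.85},{"slide":[0,0,0.03],"rot":[0,0,0],"grip":0.85},{"slide":[0,0,0.04],"rot":[0,0,0],"grip":0.85},{"slide":[0,0,0.05],"rot":[0,0,0],"grip":0.85},{"slide":[0,0,0.05],"rot":[0,0,0],"grip":0.85},{"slide":[0,0,0.03],"rot":[0,0,0],"grip":0.85},{"slide":[-0.04,0.04,0],"rot":[0,0,0],"grip":0.85},{"slide":[-0.04,0.04,0],"rot":[0,0,0],"grip":0.85}])

```text
time: 23.75
ee_pos: [0.3624, 0.4792, 0.2493]
eef_rot: [0.095, 0.995, 0.001, 0.001]
ft_force: [-0.3, 1.5, -0.1]
width: 0.0738
grip_force: 0.0
```

```bash
python3 - <<'E'
from h import *
p=eyes.camera("side");save(p,"end.png")
s=sensors.read_state();print(s["time"],s["ee_pos"],s["width"],s["ft_force"])
E
```

```text
23.8 [0.35368784 0.48490881 0.24963745] 0.07387492920653783 [-7.42314165  2.18045047 -0.39905019]
```

View pics/end.png

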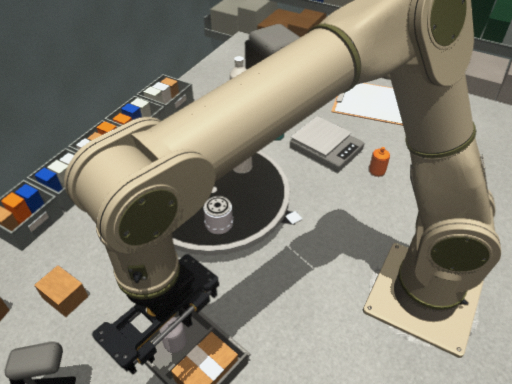

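The filter shows standing in the bay at (175,335), partly hidden by the gripper. I'll back the arm off and check once from above.

>>> arm_command(steps=[{"slide":[-0.02,-0.04,0.02],"rot":[0,0,0],"grip":0.85},{"slide":[-0.02,-0.04,0.02],"rot":[0,0,0],"grip":0.85},{"slide":[0,-0.05,0],"rot":[0,0,0],"grip":0.85},{"slide":[0,-0.05,0],"rot":[0,0,0],"grip":0.85},{"slide":[0,-0.05,0],"rot":[0,0,0],"grip":0.85},{"slide":[0,-0.05,0],"rot":[0,0,0],"grip":0.85},{"slide":[0,0,0],"rot":[0,0,0],"grip":0.85},{"slide":[0,0,0],"rot":[0,0,0],"grip":0.85}])

```text
time: 24.8
ee_pos: [0.3228, 0.1991, 0.2885]
eef_rot: [0.094, 0.996, 0.0, 0.001]
ft_force: [0.1, -0.5, 0.9]
width: 0.0745
grip_force: 0.0
```

```bash
python3 - <<'E'
from h import *
p=eyes.camera("top");q=eyes.camera("side")
a=np.array(p["pixels"])[75:300,55:340,::-1];b=np.array(q["pixels"])[130:384,110:310,::-1]
cv2.imwrite("pics/z.png",np.hstack([cv2.resize(a,(460,363)),cv2.resize(b,(286,363))]))
s=sensors.read_state();print(s["time"],s["ee_pos"],s["ft_force"])
E
```

```text
24.9 [0.32266413 0.19962786 0.28827482] [0.70861494 0.85487049 0.13233894]
```

View pics/z.png

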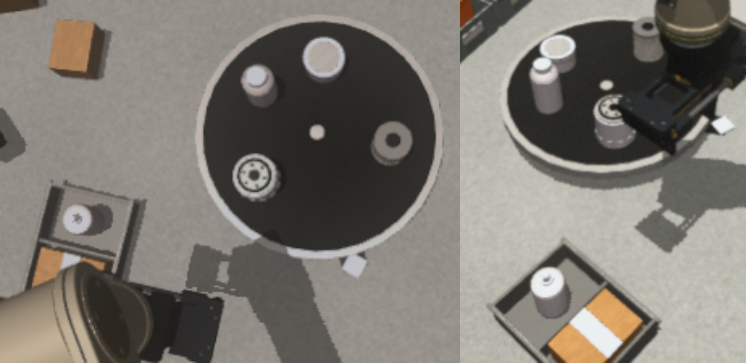

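The filter stands upright in the bay, at (78,218) in the top view and (550,292) in the side view. The other four goods stand undisturbed on the disc, and the arm touches nothing. I'm handing the job in.

```bash
python3 -c "
from bench import order
print(order.close_job())"
```

```text
the job is handed in; nothing more can be done
None
```

I turned the carousel by its rim until the fuel filter was within about 1° of the pointer, then stood it upright in the crate's empty bay; the other four goods are still standing on the disc, and the job was handed in at about 25 s.

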